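Lock the green rearing box with the cam key

ROBOT

A 7-joint arm with a two-finger parallel gripper is mounted at the origin on the work surface. World frame = base frame: x ahead of the robot, y to its left, z up, the work surface at z = 0. Lengths are in m, angles in rad, forces in N, time in s.
With the tool pointing down it reaches from about 0.4 to 0.85 m from the base axis. Payload 10.4 kg.
Tool frame: the origin (TCP) lies at the very end of the fingers, on their centre line; the grasp point (between the pads) lies 19 mm behind it; z points along the fingers, y is the direction in which the jaws open and shut (so a half turn about z gives the same grasp; the last joint's range is limited). The gripper opens to 85 mm and grips with 20 to 120 N. Pads are 22 mm wide; open, the fingers measure 114 mm over their backs; the gripper's body (76 mm by 85 mm) begins 54 mm behind the grasp point. The pads swing forward as they close: fully open they stand 13 mm farther back than shut.
Start: joints at [-0.023, 0.332, -0.065, 1.46, 0.022, 1.35, -0.088], TCP at [0.625, 0, 0.231] pointing down, gripper open.
Joint ranges: [-2.6, 2.6], [-0.5, 2.12], [-1.47, 1.34], [0.16, 2.42], [-1.27, 4.41], [0.06, 2.06], [-2.6, 2.6]. Speed limits (rad/s): [2.22, 2.22, 2.79, 2.79, 3.14, 3.14, 3.14].

INTERFACE

Orientations are given as a unit quaternion [x, y, z, w].
In Python, from workcell import get_obs, camera, camera_info, hand_in gives the robot as it stands.
- The arm moves only by the tool move_arm, never from a script. Its argument "moves" is a list of rows, each a list of 3 entries, a list of its own where there are three numbers: the shift along the tool's x, y, z in units of 25 mm (1.0 is 25 mm), then the turn, a rotation vector about the tool's x, y, z in degrees, then the opening, from 0 (shut) to 1 (fully open). A call has 1 to 5 rows; each row shifts and turns the commanded pose from where the row before left it, along the tool's axes as they then stand; what a row does not reach is not made up. A row lasts 1/8 s, in which the tool goes at most 62.5 mm and 10.7 degrees, less where a joint would pass 70% of its speed; a pose out of reach is approached as far as the arm can. A call is refused whole if a number of a shift passes 1 or a number of a turn 10.7, either way. A call with a gripper value outside its range is refused whole. The fingers move at their own pace and stop on an object; "squeeze" is the grip in N (left out, the last holds). Time passes only in rows, so rows that do not move let the fingers close. It gives the time, the measured TCP pose, the force and the opening at its end, in the units of the state.
- get_obs(): the state, without advancing time (a new reading comes with each control period).
- camera(name): name is "scene" or "side" or "wrist"; returns the picture (420x560x3 uint8, red, green, blue); there is no depth.
- camera_info(name): a dict with "fx", "fy", "cx", "cy" (pixels), "origin" and "rotation" of the camera in the world. Camera axes: x right, y down, z forward; pixel columns grow to the right and rows downward; lengths in m; the calibration is good to about 2 mm. A picture is of the moment at which its call begins: read the wrist's pose just before it. camera_info takes no time and is no camera call; for the wrist camera it gives the pose at the moment of the call.
- hand_in(): hands the job in, once; it reports no verdict.
The state is a dict: "clock": time; "joint_pos": joint angles; "joint_velocities": joint speeds; "tau": joint torques, N m; "position": TCP position; "ee_rot": TCP orientation; "ft_force": force on the tool from outside, world axes, zero at the start; "torque": the same for the moment, N m; "grip_width": opening from 0.0 (shut) to 1.0 (fully open).
Only numpy, scipy, OpenCV 4.12 (cv2) and the standard library are available. Lean on these libraries where they do the work, as an engineer would, in place of code of your own. Each camera call takes 0.05 s, during which the arm holds its last target. There are 200 camera calls.

TASK

Take the orange-handled cam key out of its grey holder, put its blade fully down into the slotted lock on the green-lidded rearing box, and turn the lock clockwise until it stops and its slot points at the two white dots. Let go and leave the key standing upright in that lock; the blue-lidded box is already locked, so do not turn its lock.

Things in the scene. Friction and masses are not known exactly. Their poses are not given: they have to be found in the camera images.
- key_grip (a point): Loose cam key upright in a fixed grey holder (70x70x40 mm high). Point: centre of the orange handle, 40 mm wide (x) x 16 thick (y) x 50 high (z up). Round collar 42 mm across, underside 54 mm below the point, rests on the holder. Blade below it: 36 mm along x, 5 along y, 13 long, tip 67 mm below the point, loose in the holder's slot (lift 20 mm to free it). Stands on its collar in the lock too.
- lock_top (a point): Lock to turn: aluminium disc, 56 mm across, amid the green lid of a fixed clear box (150x150x80 mm high). Point: centre of its flat top, 99 mm above the table. Axes turn with it: x along the slot, z up. Slot: right across, 9 mm wide (chamfered to 17 at the top), 15 deep: the key's collar rests on the top, handle centre 54 mm above. Play: blade turns about 7 degrees more than the lock.
- lock (a joint): Turn of the green box's lock, rad, growing clockwise seen from above. 0: open; it starts at 0.05 to 0.3 and stops hard at 1.571: locked, slot pointing at the two white dots on the lid. Light friction (about 0.1 N m); it stays where it is left.
- other_lock (a joint): The same lock on an identical box with a blue lid, rad; already locked (1.5 to 1.571). Leave it. The two boxes swap left and right places at random.

How it is judged:
On the way, in this order (a step that is already met when the one before it is completed fails the run):
1. the key's blade is fully down in the slot of the green box's lock, before the lock is turned (horizontal distance between key_grip and lock_top below 0.014 m and z of key_grip in the frame of lock_top between 0.045 and 0.059 m and angle between key_grip's own z axis and vertical below 0.2 rad and angle between the x axis of key_grip and the x axis of lock_top, either way round below 0.3 rad and value of joint lock below 0.7 rad), for 0.1 s.
2. the lock is turned to its stop with the key in it (horizontal distance between key_grip and lock_top below 0.014 m and z of key_grip in the frame of lock_top below 0.063 m and value of joint lock above 1.31 rad), for 0.1 s.
At the end, for the whole second after the job is handed in: The green box's lock is at its clockwise stop (within 15 degrees), and the key, released, stands upright (within 11 degrees) in its slot with the blade along the slot, the collar down on the lock (within 5 mm) and the handle within 14 mm of the lock's axis (horizontal distance between key_grip and lock_top below 0.014 m and z of key_grip in the frame of lock_top between 0.045 and 0.059 m and angle between key_grip's own z axis and vertical below 0.2 rad and angle between the x axis of key_grip and the x axis of lock_top, either way round below 0.3 rad and value of joint lock above 1.31 rad); the robot touches nothing.
It fails at once if the blue box's lock is turned (value of joint other_lock below 1.3 rad).
It also fails if it takes over 45 s, if anything falls off the work surface, if the arm or the gripper's body presses on something with over 40 N, if the wrist force passes 120 N, or if a joint passes its speed limit or range.

## Working session

There is one attempt and no reset: what is moved stays moved. The work goes in short steps, Python scripts to look and compute and a tool call to move; the robot and the scene stay as the last step left them, time stands still between calls to the robot, and variables do not carry over. Pictures are saved under pics/ and viewed, about 8 in all and at most 12, crops included, and the job is handed in when it is done.

Besides the shell and the picture viewer there is one more tool, called after "Emit:" as name(argument=value, ...), one argument or row to a line, values as JSON. move_arm: Moves the arm, as the interface text tells. Its arguments: {"type":"object","properties":{"moves":{"type":"array","items":{"type":"array"}},"squeeze":{"type":"number"}},"required":["moves"]}

```bash
mkdir -p pics; ls; cat > h.py <<'E'
import numpy as np, cv2
from workcell import get_obs, camera, camera_info, hand_in
def snap(n,f):
    i=camera_info(n); im=camera(n); cv2.imwrite('pics/'+f,im[:,:,::-1]); return im,i
def ray(i,u,v):
    d=np.array(i['rotation']).reshape(3,3)@np.array([(u-i['cx'])/i['fx'],(v-i['cy'])/i['fy'],1.]); return np.array(i['origin']),d/np.linalg.norm(d)
def plane(i,u,v,z):
    o,d=ray(i,u,v); return o+d*(z-o[2])/d[2]
def cross(a,b):
    (o,d),(p,e)=a,b; s=np.linalg.lstsq(np.c_[d,-e],p-o,rcond=None)[0]; q,r=o+s[0]*d,p+s[1]*e
    return (q+r)/2,np.linalg.norm(q-r)
E
python3 - <<'E'
from h import *
np.set_printoptions(precision=4,suppress=True)
o=get_obs();print(o)
a=[]
for n in ['scene','side','wrist']:
    im,i=snap(n,n+'0.png');print(n,i);a.append(im)
cv2.imwrite('pics/wide.png',cv2.resize(np.hstack(a[:2])[:,:,::-1],(800,300)))
E
```

```text
pics
{'clock': 0.0, 'joint_pos': array([-0.0226,  0.3329, -0.0647,  1.461 ,  0.0216,  1.3499, -0.0885]), 'joint_velocities': array([ 0.002 , -0.0002, -0.0006, -0.0001,  0.0015,  0.0008, -0.0017]), 'tau': array([  0.0005, -62.545 ,   0.0497, -39.161 ,   0.0164,   0.0098,
        -0.    ]), 'position': array([0.6246, 0.    , 0.2305]), 'ee_rot': array([ 0.7071,  0.7071, -0.0005, -0.0005]), 'ft_force': array([ 0.2693,  0.2825, -0.2433]), 'torque': array([-0.03  , -0.0021,  0.0855]), 'grip_width': 0.9978879816822516}
scene {'fx': 494.087506497316, 'fy': 494.087506497316, 'cx': 280.7226651661207, 'cy': 205.39575543792992, 'origin': array([ 0.9273, -0.5866,  0.6934]), 'rotation': array([ 0.8637,  0.262 , -0.1249, -0.4121])}
side {'fx': 498.4222419253992, 'fy': 498.4222419253992, 'cx': 281.2756145708784, 'cy': 204.96662790664155, 'origin': array([0.2033, 0.7622, 0.7136]), 'rotation': array([-0.1873,  0.8713, -0.4421,  0.1016])}
wrist {'fx': 310.29864530439227, 'fy': 310.29864530439227, 'cx': 278.41648863567286, 'cy': 217.0250550736221, 'origin': array([0.625 , 0.0727, 0.3744]), 'rotation': array([ 0.9895, -0.0005, -0.0007,  0.1445])}
```

View pics/scene0.png

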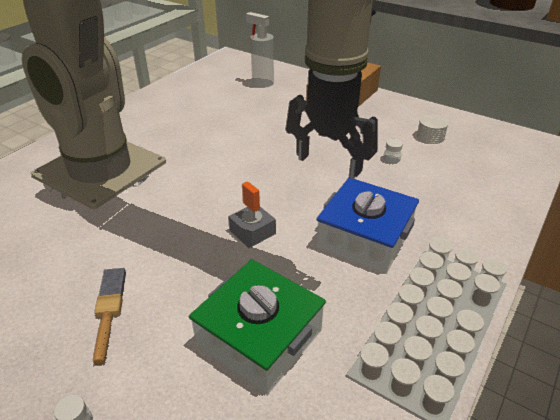

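View pics/side0.png

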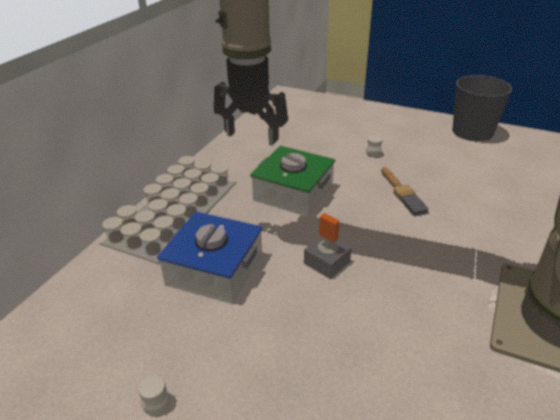

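View pics/wrist0.png

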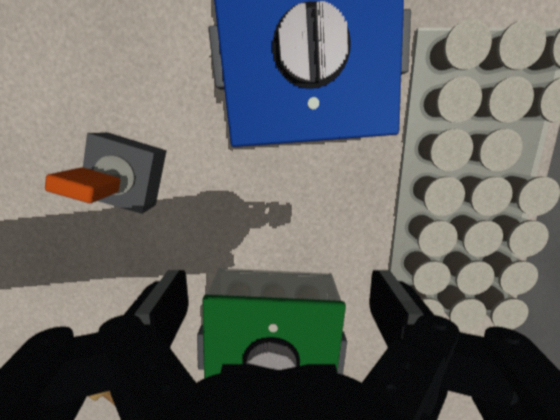

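The scene and side views show the orange key in its holder between the boxes: scene (251,197), side (329,227). The green box is on the robot's right (scene lock (259,303)) and the blue one on the left. The wrist view shows key (85,184).

```bash
cat >> h.py <<'E'
from scipy.spatial.transform import Rotation as R
def ray(i,u,v):
    d=R.from_quat(i['rotation']).apply([(u-i['cx'])/i['fx'],(v-i['cy'])/i['fy'],1.]); return np.array(i['origin']),d
def blob(m):
    n,l,s,c=cv2.connectedComponentsWithStats(m.astype(np.uint8)); k=1+np.argmax(s[1:,4]); return l==k,c[k]
def hsv(im): return cv2.cvtColor(im,cv2.COLOR_RGB2HSV).astype(int)
def orange(im):
    h=hsv(im); return blob((h[...,0]<14)&(h[...,1]>195)&(h[...,2]>90))
def green(im):
    h=hsv(im); return blob((abs(h[...,0]-60)<18)&(h[...,1]>120)&(h[...,2]>40))
np.set_printoptions(precision=4,suppress=True)
def hull(m):
    c=max(cv2.findContours(m.astype(np.uint8),0,2)[0],key=cv2.contourArea); return cv2.convexHull(c)
E
python3 - <<'E'
from h import *
d={}
for n in ['scene','side','wrist']:
    im=cv2.imread(f'pics/{n}0.png')[:,:,::-1].copy(); i=camera_info(n)
    m,c=orange(im); g,_=green(im); 
    h=hull(g); lid=np.zeros(g.shape,np.uint8); cv2.fillConvexPoly(lid,h,1)
    s=hsv(im); d0=(s[...,1]<60)&(s[...,2]>90)&(cv2.erode(lid,np.ones((9,9)))>0)
    dm,_=blob(d0); (dc,ax,an)=cv2.minAreaRect(hull(dm))
    q=cv2.approxPolyDP(h,8,True)[:,0]
    print(n,'or',c,m.sum(),'disc',dc,ax,dm.sum(),'quad',q.tolist())
    print([plane(i,*p,.08)[:2] for p in q.astype(float)], plane(i,*dc,.097))
    d[n]=(i,c,dc)
r=lambda n,k:ray(d[n][0],*d[n][k])
for a,b in [('scene','side'),('scene','wrist'),('side','wrist')]: print(a,b,'key',cross(r(a,1),r(b,1)),'disc',cross(r(a,2),r(b,2)))
E
```

```text
scene or [250.5341 187.6136] 88 disc (266.0309753417969, 296.035400390625) (33.395591735839844, 14.863389015197754) 375 quad [[250, 260], [324, 300], [267, 369], [190, 317]]
[array([ 0.5459, -0.1114]), array([ 0.6972, -0.1176]), array([ 0.6928, -0.2699]), array([ 0.5422, -0.2618])] [ 0.6242 -0.1741  0.097 ]
side or [329.0441 219.3824] 68 disc (293.0, 161.0) (14.0, 24.0) 256 quad [[253, 174], [279, 148], [332, 160], [309, 189]]
[array([ 0.6852, -0.1123]), array([ 0.6808, -0.2492]), array([ 0.5361, -0.2471]), array([ 0.5404, -0.1069])] [ 0.611  -0.1785  0.097 ]
wrist or [ 69.6169 187.6206] 817 disc (271.5769348144531, 360.1153869628906) (45.891178131103516, 15.29705810546875) 529 quad [[204, 297], [342, 302], [337, 367], [205, 377]]
[array([ 0.5446, -0.1047]), array([ 0.693 , -0.1109]), array([ 0.6922, -0.1964]), array([ 0.5384, -0.2106])] [ 0.617  -0.1717  0.097 ]
scene side key (array([0.448 , 0.0223, 0.1131]), np.float64(0.0029534884380382573)) disc (array([ 0.6172, -0.1758,  0.0958]), np.float64(0.01373405980030494))
scene wrist key (array([0.4489, 0.0218, 0.1147]), np.float64(0.003016716876009669)) disc (array([ 0.6197, -0.1725,  0.0943]), np.float64(0.005998056489952438))
side wrist key (array([0.4466, 0.0214, 0.1136]), np.float64(0.0005276150204792598)) disc (array([ 0.6147, -0.1798,  0.0926]), np.float64(0.007601764491816064))
```

Emit:
move_arm(
  moves=[
    [[0, -1, 0], [0, 0, 0], 1],
    [[0, -1, 0], [0, 0, 0], 1],
    [[0, -1, 0], [0, 0, 0], 1],
    [[0, -1, 0], [0, 0, 0], 1],
    [[0, -1, 0], [0, 0, 0], 1],
  ],
)

```text
clock: 0.78
position: [0.4991, -0.0, 0.2311]
ee_rot: [0.707, 0.707, -0.0, -0.0]
ft_force: [0.5, 0.3, 0.1]
grip_width: 0.997
```

Emit:
move_arm(
  moves=[
    [[0, -1, 0], [0, 0, 0], 1],
    [[0, -1, 0], [0, 0, 0], 1],
    [[0, 0, 0], [0, 0, 0], 1],
  ],
)

```text
clock: 1.15
position: [0.4491, -0.0001, 0.2315]
ee_rot: [0.707, 0.707, 0.0, 0.0]
ft_force: [0.6, -1.1, 0.1]
grip_width: 1.001
```

```bash
cat >> h.py <<'E'
def orange(im):
    h=hsv(im); return blob((h[...,0]<16)&(h[...,1]>165)&(h[...,2]>60))
E
python3 - <<'E'
from h import *
o=get_obs(); print(o['position'],o['ee_rot'],o['joint_pos'])
d={}
for n in ['scene','side','wrist']:
    im,i=snap(n,n+'1.png')
    m,c=orange(im); print(n,c,m.sum(),cv2.minAreaRect(hull(m))); d[n]=ray(i,*c)
for a,b in [('scene','side'),('scene','wrist'),('side','wrist')]: print(a,b,'key',cross(d[a],d[b]))
E
```

```text
[ 0.4491 -0.0001  0.2315] [0.7071 0.7071 0.0001 0.0002] [-0.0061 -0.052  -0.0923  1.8947 -0.0048  1.2983 -0.097 ]
scene [250.8146 196.0309] 356 ((250.76034545898438, 196.42587280273438), (29.47845458984375, 15.209003448486328), 86.633544921875)
side [328.29   226.4955] 331 ((328.00872802734375, 226.93450927734375), (16.784791946411133, 24.846778869628906), 7.594642639160156)
wrist [276.2875 185.0531] 1092 ((276.7752685546875, 184.58258056640625), (46.83770751953125, 24.999267578125), 16.69924545288086)
scene side key (array([0.4492, 0.0206, 0.0938]), np.float64(0.0026900902190860917))
scene wrist key (array([0.4496, 0.0201, 0.094 ]), np.float64(0.0025224559546035636))
side wrist key (array([0.4484, 0.0193, 0.0934]), np.float64(0.000294917919321478))
```

View pics/wrist1.png

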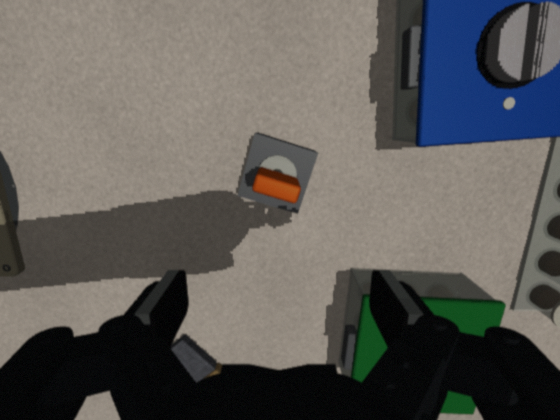

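The wrist view shows the handle top at about (276,184), its long axis sloping about 17° down to the right. I'll get its yaw from the top face.

```bash
python3 - <<'E'
from h import *
im=cv2.imread('pics/wrist1.png')[:,:,::-1].copy(); i=camera_info('wrist')
m,c=orange(im); v=hsv(im)[...,2]; print(np.percentile(v[m],[5,25,50,75,95]))
for t in (150,180,200):
    b,c=blob(m&(v>t)); p=cv2.boxPoints(cv2.minAreaRect(hull(b))); w=np.array([plane(i,*q,.119)[:2] for q in p.astype(float)])
    pts=np.array([plane(i,x,y,.119)[:2] for y,x in np.argwhere(b).astype(float)]); pc=pts.mean(0)
    e=w[1]-w[0],w[2]-w[1]
    print(t,b.sum(),pc,[(np.linalg.norm(q),np.degrees(np.arctan2(q[1],q[0]))) for q in e])
    u=np.linalg.svd(pts-pc)[2][0]; print(np.degrees(np.arctan2(u[1],u[0])))
# holder edges
h=hsv(im); sub=np.zeros(m.shape,bool); sub[120:225,230:330]=1
k,_=blob(sub&(h[...,2]<100)&(h[...,1]<80)); print(k.sum())
p=cv2.boxPoints(cv2.minAreaRect(hull(k))); w=np.array([plane(i,*q,.04)[:2] for q in p.astype(float)]); print(p.tolist(),w,w.mean(0),[np.degrees(np.arctan2(*(w[j+1]-w[j])[::-1])) for j in range(3)])
E
```

```text
[ 70.  93. 154. 166. 168.]
150 578 [0.4493 0.0215] [(np.float64(0.01175229823378163), np.float64(71.65733865605286)), (np.float64(0.035620492354643846), np.float64(-17.579510351890445))]
-17.924035630216228Traceback (most recent call last):
  File "<stdin>", line 5, in <module>
  File "h.py", line 16, in blob
    n,l,s,c=cv2.connectedComponentsWithStats(m.astype(np.uint8)); k=1+np.argmax(s[1:,4]); return l==k,c[k]
                                                                      ~~~~~~~~~^^^^^^^^^
    return _wrapfunc(a, 'argmax', axis=axis, out=out, **kwds)
    return bound(*args, **kwds)
ValueError: attempt to get argmax of an empty sequence
```

Emit:
move_arm(
  moves=[
    [[0, 0, 0], [0, 0, -10.5], 1],
    [[0, 0, 0], [0, 0, -10.5], 1],
    [[0, 0, 0], [0, 0, -10.5], 1],
    [[0, 0, 0], [0, 0, -10.5], 1],
    [[0, 0, 0], [0, 0, -10.5], 1],
  ],
)

```text
clock: 1.92
position: [0.4506, 0.0001, 0.2311]
ee_rot: [0.319, 0.948, -0.0, -0.0]
ft_force: [0.3, 0.1, 0.3]
grip_width: 1.0
```

Emit:
move_arm(
  moves=[
    [[0, 0, 0], [0, 0, -10], 1],
    [[0, 0, 0], [0, 0, -9.5], 1],
    [[0.32, 0.78, 0], [0, 0, 0], 1],
    [[0, 0, 1], [0, 0, 0], 1],
    [[0, 0, 0], [0, 0, 0], 1],
  ],
)

```text
clock: 2.55
position: [0.4479, 0.021, 0.2048]
ee_rot: [0.156, 0.988, -0.0, -0.002]
ft_force: [-0.4, -0.3, 0.7]
grip_width: 0.999
```

```bash
python3 - <<'E'
from h import *
o=get_obs(); print(o['position'],o['ee_rot'],R.from_quat(o['ee_rot']).as_matrix())
im,i=snap('wrist','wrist2.png')
m,c=orange(im); v=hsv(im)[...,2]
for t in (100,150):
    b,c=blob(m&(v>t)); p=cv2.boxPoints(cv2.minAreaRect(hull(b))); w=np.array([plane(i,*q,.119)[:2] for q in p.astype(float)])
    e=w[1]-w[0],w[2]-w[1]
    print(t,c,b.sum(),w.mean(0),[(np.linalg.norm(q),np.degrees(np.arctan2(q[1],q[0]))) for q in e])
E
```

```text
[0.4479 0.021  0.2048] [ 0.1563  0.9877 -0.0004 -0.0016] [[-0.9511  0.3087 -0.0033]
 [ 0.3087  0.9511 -0.0004]
 [ 0.003  -0.0014 -1.    ]]
100 [278.9097 229.1084] 609 [0.4529 0.0196] [(np.float64(0.013839000154942611), np.float64(71.96042111822325)), (np.float64(0.027179028810470983), np.float64(-17.555619919973584))]
150 [278.9912 229.932 ] 456 [0.4538 0.0197] [(np.float64(0.011554350917396343), np.float64(71.9608539678524)), (np.float64(0.025580191533104802), np.float64(-17.607919842155184))]
```

View pics/wrist2.png

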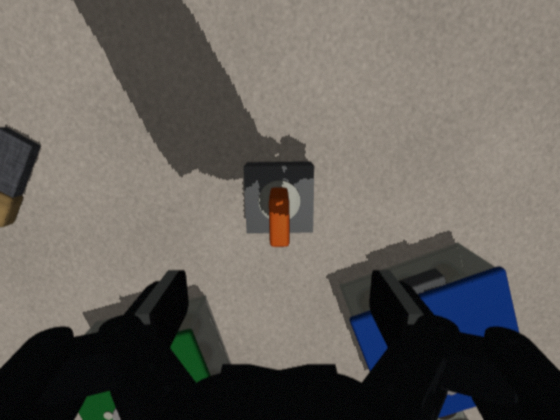

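The handle top is centred between the jaws (column 279), with its long axis vertical in the image, aligned with the pads. Next I descend.

Emit:
move_arm(
  moves=[
    [[0, 0, 1], [0, 0, 0], 1],
    [[0, 0, 1], [0, 0, 0], 1],
    [[0, 0, 1], [0, 0, 0], 1],
    [[0, 0, 1], [0, 0, 0], 1],
    [[0, 0, 0.8], [0, 0, 0], 1],
  ],
)

```text
clock: 3.22
position: [0.4492, 0.0208, 0.0863]
ee_rot: [0.157, 0.988, 0.0, 0.0]
ft_force: [0.8, -1.6, 0.1]
grip_width: 1.0
```

Emit:
move_arm(
  moves=[
    [[0, 0, 0.4], [0, 0, 0], 0.6],
    [[0, 0, 0], [0, 0, 0], 0.3],
    [[0, 0, 0], [0, 0, 0], 0.1],
    [[0, 0, 0], [0, 0, 0], 0],
    [[0, 0, 0], [0, 0, 0], 0],
  ],
  squeeze=50,
)

```text
clock: 3.85
position: [0.4491, 0.021, 0.0772]
ee_rot: [0.157, 0.988, 0.0, 0.001]
ft_force: [-1.2, -0.7, 6.1]
grip_width: 0.181
```

Emit:
move_arm(
  moves=[
    [[0, 0, 0], [0, 0, 0], 0],
    [[0, 0, 0], [0, 0, 0], 0],
    [[0, 0, 0], [0, 0, 0], 0],
  ],
)

```text
clock: 4.22
position: [0.4491, 0.021, 0.0772]
ee_rot: [0.156, 0.988, 0.0, 0.001]
ft_force: [-1.4, -1.3, 6.4]
grip_width: 0.183
```

Emit:
move_arm(
  moves=[
    [[0, 0, -0.5], [0, 0, 0], 0],
    [[0, 0, -1], [0, 0, 0], 0],
    [[0, 0, -1], [0, 0, 0], 0],
    [[0, 0, -1], [0, 0, 0], 0],
    [[0, 0, -1], [0, 0, 0], 0],
  ],
)

```text
clock: 4.85
position: [0.4482, 0.021, 0.1903]
ee_rot: [0.156, 0.988, 0.0, 0.0]
ft_force: [0.7, -0.1, -1.6]
grip_width: 0.176
```

```bash
python3 - <<'E'
from h import *
o=get_obs(); print(o['position'],o['ee_rot'],o['ft_force'])
d={}
for n in ['scene','side','wrist']:
    im,i=snap(n,n+'3.png'); m,c=orange(im); print(n,c,m.sum(),cv2.minAreaRect(hull(m))); d[n]=ray(i,*c)
print(cross(d['scene'],d['side']))
E
```

```text
[0.4482 0.021  0.1903] [0.1564 0.9877 0.     0.0001] [ 0.7095 -0.1066 -1.632 ]
scene [251.8783 148.6826] 230 ((251.5, 148.5), (29.0, 9.0), 90.0)
side [336.5986 179.4085] 142 ((336.4016418457031, 179.58197021484375), (6.699644565582275, 24.987863540649414), 5.194429397583008)
wrist [278.267  299.7348] 4891 ((278.5, 298.0), (128.0, 41.0), 90.0)
(array([0.4459, 0.0222, 0.2047]), np.float64(0.019073166138778547))
```

View pics/scene3.png

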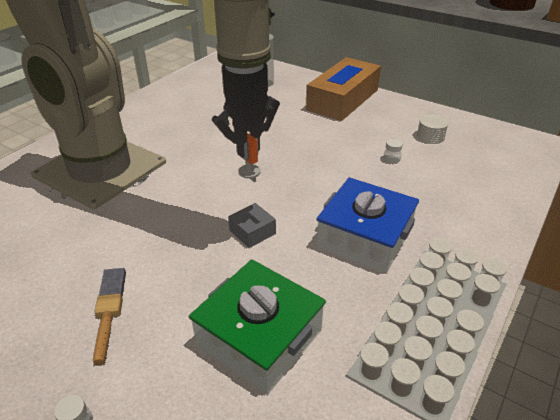

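The key is out of the holder, hanging at scene (252,160). Next I carry it so that the wrist camera looks straight down on the green lock.

Emit:
move_arm(
  moves=[
    [[0, 0, -1], [0, 0, 0], 0],
    [[-0.5, -0.25, -0.6], [0, 0, 0], 0],
    [[-1, -0.5, 0], [0, 0, 0], 0],
    [[-1, -0.5, 0], [0, 0, 0], 0],
    [[-1, -0.5, 0], [0, 0, 0], 0],
  ],
)

```text
clock: 5.62
position: [0.5181, -0.0482, 0.2275]
ee_rot: [0.156, 0.988, -0.0, -0.001]
ft_force: [1.0, 0.6, -1.7]
grip_width: 0.179
```

Emit:
move_arm(
  moves=[
    [[-1, -0.5, 0], [0, 0, 0], 0],
    [[-1, -0.5, 0], [0, 0, 0], 0],
    [[-1, -0.5, 0], [0, 0, 0], 0],
    [[-1, -0.5, 0], [0, 0, 0], 0],
    [[-1, -0.5, 0], [0, 0, 0], 0],
  ],
)

```text
clock: 6.25
position: [0.6177, -0.1462, 0.2271]
ee_rot: [0.156, 0.988, 0.0, -0.001]
ft_force: [0.0, -0.3, -0.9]
grip_width: 0.18
```

Emit:
move_arm(
  moves=[
    [[-1, -0.5, 0], [0, 0, 0], 0],
    [[-1, -0.5, 0], [0, 0, 0], 0],
    [[-1, -0.5, 0], [0, 0, 0], 0],
    [[-0.5, -0.25, 0], [0, 0, 0], 0],
    [[0, 0, 0], [0, 0, 0], 0],
  ],
)

```text
clock: 6.88
position: [0.687, -0.215, 0.2266]
ee_rot: [0.157, 0.988, -0.0, -0.001]
ft_force: [-0.3, 0.2, -2.2]
grip_width: 0.181
```

```bash
python3 - <<'E'
from h import *
o=get_obs(); print(o['position'],o['ee_rot'],o['joint_pos'])
im,i=snap('wrist','wrist4.png');print(i)
m,c=orange(im); print(c)
E
```

```text
[ 0.687  -0.215   0.2266] [ 0.157   0.9876 -0.0001 -0.0014] [ 0.1786  0.5501  0.0974  1.1708 -0.0509  1.4258  1.5248]
{'fx': 310.29864530439227, 'fy': 310.29864530439227, 'cx': 278.41648863567286, 'cy': 217.0250550736221, 'origin': array([ 0.6182, -0.1925,  0.3706]), 'rotation': array([0.8013, 0.5808, 0.0839, 0.1161])}
[278.3506 299.6071]
```

View pics/wrist4.png

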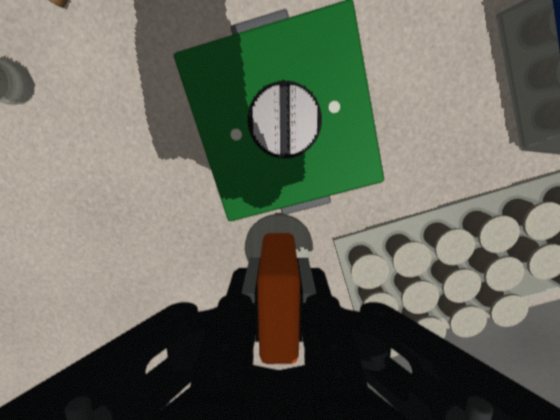

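The wrist view shows the green lock at about (285,119), with the slot nearly vertical in the image, already close to the blade direction. The dots are at (236,134) and (334,107).

```bash
cat > lock.py <<'E'
from h import *
def lock(im,i,c0,r=55,ht=.099,verb=1):
    h=hsv(im); yy,xx=np.mgrid[:420,:560]; w=np.hypot(xx-c0[0],yy-c0[1])<r
    ring=w&~((abs(h[...,0]-60)<20)&(h[...,1]>100)); ring,_=blob(cv2.morphologyEx(ring.astype(np.uint8),cv2.MORPH_OPEN,np.ones((7,7))))
    er=cv2.fitEllipse(hull(ring))
    br=ring&(h[...,2]>110); ed=cv2.fitEllipse(hull(cv2.morphologyEx(br.astype(np.uint8),cv2.MORPH_CLOSE,np.ones((15,15)))))
    print('ring',er,plane(i,*er[0],.085)); print('disc',ed,plane(i,*ed[0],ht))
    # slot: dark pixels well inside the disc
    ins=np.hypot(xx-ed[0][0],yy-ed[0][1])<.85*ed[1][0]/2
    for t in (60,80,100):
        s=ins&(h[...,2]<t); s,_=blob(s); rect=cv2.minAreaRect(hull(s)); p=np.array([plane(i,x,y,ht)[:2] for y,x in np.argwhere(s).astype(float)])
        u=np.linalg.svd(p-p.mean(0))[2][0]; print(t,'slot',s.sum(),rect,p.mean(0),np.degrees(np.arctan2(u[1],u[0])))
E
python3 - <<'E'
from lock import *
im=cv2.imread('pics/wrist4.png')[:,:,::-1].copy(); i=camera_info('wrist')
lock(im,i,(285,119))
cv2.imwrite('pics/crop4.png',cv2.resize(im[60:260,200:370,::-1],None,fx=3,fy=3,interpolation=cv2.INTER_NEAREST))
d=[plane(i,*p,.082)[:2] for p in ((236,134),(334.5,107))]; print('dots',d,np.mean(d,0),np.degrees(np.arctan2(*(d[1]-d[0])[::-1])))
E
```

```text
ring ((284.3068542480469, 118.94300079345703), (72.9770278930664, 75.63645935058594), 0.8645333647727966) [ 0.6147 -0.1852  0.085 ]
disc ((285.2752990722656, 118.8141860961914), (66.27678680419922, 70.86499786376953), 175.49476623535156) [ 0.615  -0.1848  0.099 ]
60 slot 429 ((284.4999694824219, 118.49998474121094), (54.99999237060547, 6.999999046325684), 90.0) [ 0.6144 -0.1852] -17.437913391465436
80 slot 507 ((284.4999694824219, 118.49998474121094), (54.99999237060547, 8.999998092651367), 90.0) [ 0.6144 -0.185 ] -17.094442051697275
100 slot 559 ((284.4999694824219, 118.49998474121094), (54.99999237060547, 8.999998092651367), 90.0) [ 0.6148 -0.1854] -17.809521954984948
dots [array([ 0.6135, -0.2305]), array([ 0.6188, -0.1401])] [ 0.6161 -0.1853] 86.6030032863994
```

View pics/crop4.png

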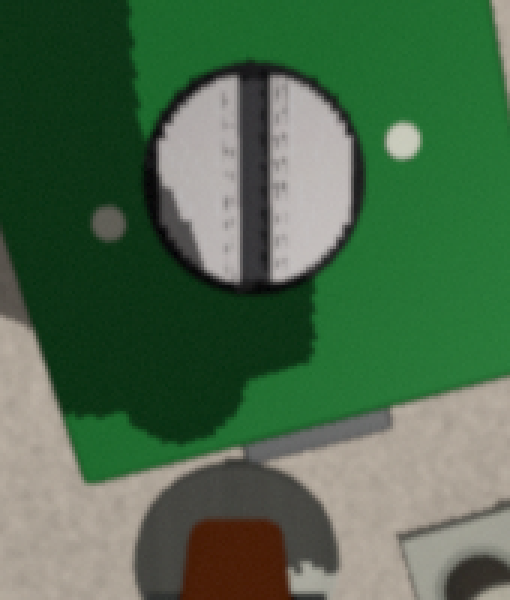

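Emit:
move_arm(
  moves=[
    [[1, 0.25, 0], [0, 0, 0], 0],
    [[1, 0, 0], [0, 0, 0], 0],
    [[1, 0, 0], [0, 0, 0], 0],
    [[0.11, 0, 1], [0, 0, 0], 0],
    [[0, 0, 1], [0, 0, 0], 0],
  ],
)

```text
clock: 7.55
position: [0.6147, -0.1832, 0.1786]
ee_rot: [0.156, 0.988, 0.0, 0.0]
ft_force: [0.9, 0.0, -2.2]
grip_width: 0.183
```

```bash
python3 - <<'E'
from h import *
im=cv2.imread('pics/wrist4.png')[:,:,::-1].copy()
o=get_obs(); print(o['position'],o['ee_rot'],o['ft_force'])
i=camera_info('wrist'); T=R.from_quat(o['ee_rot']); C=R.from_quat(i['rotation'])
for z in (.025,.03,.037):
    p=C.inv().apply(T.apply([.021,0,z])+o['position']-i['origin']); print(z,'collar front edge row',i['cy']+i['fy']*p[1]/p[2],'col',i['cx']+i['fx']*p[0]/p[2],'r',i['fx']*.021/p[2])
a=[snap(n,n+'5.png')[0] for n in ('scene','side')]
cv2.imwrite('pics/two5.png',np.hstack([cv2.resize(a[0][170:350,170:340],None,fx=2.3,fy=2.3),cv2.resize(a[1][40:220,210:380],None,fx=2.3,fy=2.3)])[:,:,::-1])
E
```

```text
[ 0.6147 -0.1832  0.1786] [0.1559 0.9878 0.0002 0.0004] [ 0.9365  0.0455 -2.1779]
0.025 collar front edge row 219.1842929238115 col 278.5866353547765 r 36.90822354609634
0.03 collar front edge row 216.6790428467328 col 278.5800241282175 r 35.93314903030771
0.037 collar front edge row 213.3861456478533 col 278.5713343412712 r 34.65151244994546
```

View pics/two5.png

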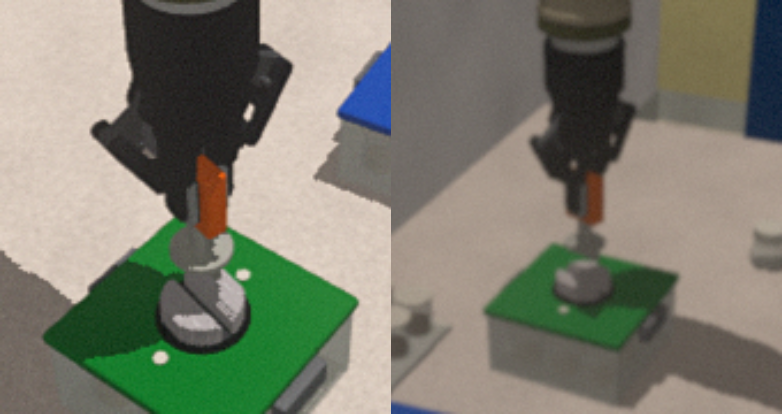

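Both views show the key upright above the lock, with the blade over the slot. I'll make a small trim, then lower slowly.

Emit:
move_arm(
  moves=[
    [[0, -0.06, 0.5], [0, 0, 0], 0],
    [[0, 0, 0.4], [0, 0, 0], 0],
    [[0, 0, 0.2], [0, 0, 0], 0],
    [[0, 0, 0.2], [0, 0, 0], 0],
    [[0, 0, 0], [0, 0, 0], 0],
  ],
)

```text
clock: 8.28
position: [0.6148, -0.1857, 0.1461]
ee_rot: [0.156, 0.988, 0.0, -0.0]
ft_force: [-0.4, -1.0, -1.2]
grip_width: 0.179
```

Emit:
move_arm(
  moves=[
    [[0, 0, 0.15], [0, 0, 0], 0],
    [[0, 0, 0.15], [0, 0, 0], 0],
    [[0, 0, 0], [0, 0, 0], 0],
  ],
)

```text
clock: 8.65
position: [0.6147, -0.1857, 0.1384]
ee_rot: [0.156, 0.988, 0.0, -0.0]
ft_force: [-0.2, 0.2, -1.1]
grip_width: 0.184
```

Emit:
move_arm(
  moves=[
    [[0, 0, 0.1], [0, 0, 0], 0],
    [[0, 0, 0], [0, 0, 0], 0],
  ],
)

```text
clock: 8.9
position: [0.615, -0.1858, 0.1364]
ee_rot: [0.156, 0.988, 0.0, 0.0]
ft_force: [0.2, 0.2, -2.2]
grip_width: 0.184
```

Emit:
move_arm(
  moves=[
    [[0, 0, 0.06], [0, 0, 0], 0],
    [[0, 0, 0], [0, 0, 0], 0],
  ],
)

```text
clock: 9.15
position: [0.6152, -0.1859, 0.1363]
ee_rot: [0.156, 0.988, 0.0, 0.001]
ft_force: [-4.2, 1.4, 8.5]
grip_width: 0.183
```

Emit:
move_arm(
  moves=[
    [[0, 0, 0.06], [0, 0, 0], 0],
    [[0, 0, 0], [0, 0, 0], 0],
  ],
)

```text
clock: 9.4
position: [0.6153, -0.1859, 0.1362]
ee_rot: [0.157, 0.988, 0.0, 0.001]
ft_force: [-8.5, 2.4, 18.6]
grip_width: 0.182
```

The collar is seated at exactly the expected height (TCP 0.1363, contact force rising). I'll ease the press and turn clockwise.

Emit:
move_arm(
  moves=[
    [[0, 0, -0.08], [0, 0, 5], 0],
    [[0, 0, 0], [0, 0, 10], 0],
    [[0, 0, 0], [0, 0, 10], 0],
    [[0, 0, 0], [0, 0, 0], 0],
  ],
)

```text
clock: 9.9
position: [0.6154, -0.1859, 0.1363]
ee_rot: [0.367, 0.93, 0.0, 0.001]
ft_force: [-1.1, -0.5, 6.0]
grip_width: 0.184
```

```bash
python3 -c "
from h import *
o=get_obs();print(o['position'],o['ft_force'],o['torque'],o['joint_pos'],R.from_quat(o['ee_rot']).as_matrix())"
```

```text
[ 0.6154 -0.1859  0.1363] [-1.1083 -0.5416  5.9657] [ 0.0214  0.3283 -0.0512] [ 0.1039  0.4322  0.1549  1.5371 -0.07    1.1764  1.091 ] [[-0.7307  0.6827  0.0014]
 [ 0.6827  0.7307 -0.0004]
 [-0.0013  0.0006 -1.    ]]
```

Emit:
move_arm(
  moves=[
    [[0, 0, 0], [0, 0, 10], 0],
    [[0, 0, 0], [0, 0, 10], 0],
    [[0, 0, 0], [0, 0, 10], 0],
    [[0, 0, 0], [0, 0, 10], 0],
    [[0, 0, 0], [0, 0, 5], 0],
  ],
)

```text
clock: 10.52
position: [0.6157, -0.1858, 0.1363]
ee_rot: [0.695, 0.719, 0.001, 0.001]
ft_force: [0.9, 0.3, 4.1]
grip_width: 0.181
```

Emit:
move_arm(
  moves=[
    [[0, 0, 0], [0, 0, 5], 0],
    [[0, 0, 0], [0, 0, 3], 0],
    [[0, 0, 0], [0, 0, 0], 0],
  ],
)

```text
clock: 10.9
position: [0.6157, -0.1857, 0.1363]
ee_rot: [0.742, 0.67, 0.001, 0.001]
ft_force: [0.5, 0.5, 5.5]
grip_width: 0.179
```

```bash
python3 -c "
from h import *
o=get_obs();print(o['position'],o['ft_force'],o['torque'],R.from_quat(o['ee_rot']).as_matrix()[:2,:2])"
```

```text
[ 0.6157 -0.1857  0.1363] [0.5172 0.4899 5.507 ] [ 0.0596 -0.0834 -0.0153] [[ 0.1025  0.9947]
 [ 0.9947 -0.1025]]
```

Emit:
move_arm(
  moves=[
    [[0, 0, 0], [0, 0, 4], 0],
    [[0, 0, 0], [0, 0, 0], 0],
  ],
)

```text
clock: 11.15
position: [0.6157, -0.1858, 0.1363]
ee_rot: [0.765, 0.643, 0.001, 0.001]
ft_force: [-0.1, 0.9, 5.5]
grip_width: 0.183
```

```bash
python3 -c "
from h import *
o=get_obs();print(o['torque'],np.degrees(R.from_quat(o['ee_rot']).as_euler('ZYX')))"
```

```text
[ 0.1026 -0.1764 -0.0222] [ 80.1034  -0.007  179.8757]
```

Emit:
move_arm(
  moves=[
    [[0, 0, 0], [0, 0, 3], 0],
    [[0, 0, 0], [0, 0, 0], 0],
  ],
)

```text
clock: 11.4
position: [0.6157, -0.1858, 0.1363]
ee_rot: [0.782, 0.624, 0.001, 0.001]
ft_force: [0.0, -0.1, 5.3]
grip_width: 0.179
```

```bash
python3 -c "
from h import *
o=get_obs();print(o['torque'],np.degrees(R.from_quat(o['ee_rot']).as_euler('ZYX')))"
```

```text
[-0.0574 -0.0319  0.6078] [ 77.1854   0.006  179.8789]
```

Emit:
move_arm(
  moves=[
    [[0, 0, 0], [0, 0, 1.5], 0],
    [[0, 0, 0], [0, 0, 0], 0],
  ],
)

```text
clock: 11.65
position: [0.6158, -0.1858, 0.1363]
ee_rot: [0.789, 0.614, 0.001, 0.001]
ft_force: [0.3, 0.1, 5.6]
grip_width: 0.185
```

```bash
python3 -c "
from h import *
o=get_obs();print(o['torque'],np.degrees(R.from_quat(o['ee_rot']).as_euler('ZYX')))"
```

```text
[-0.109   0.0094  1.0774] [ 75.746    0.0113 179.8788]
```

The torque climbs to 1.08 N m against the stop. I'll turn back 5° within the play, release and rise.

Emit:
move_arm(
  moves=[
    [[0, 0, 0], [0, 0, -5], 0],
    [[0, 0, 0], [0, 0, 0], 0.3],
    [[0, 0, 0], [0, 0, 0], 0.6],
    [[0, 0, 0], [0, 0, 0], 1],
    [[0, 0, 0], [0, 0, 0], 1],
  ],
)

```text
clock: 12.28
position: [0.6149, -0.1858, 0.1352]
ee_rot: [0.763, 0.646, -0.0, -0.0]
ft_force: [0.3, 0.4, 0.0]
grip_width: 0.918
```

Emit:
move_arm(
  moves=[
    [[0, 0, 0], [0, 0, 0], 1],
    [[0, 0, -0.5], [0, 0, 0], 1],
    [[0, 0, -1], [0, 0, 0], 1],
    [[0, 0, -1], [0, 0, 0], 1],
    [[0, 0, -1], [0, 0, 0], 1],
  ],
)

```text
clock: 12.9
position: [0.615, -0.1859, 0.2247]
ee_rot: [0.763, 0.646, 0.0, 0.0]
ft_force: [0.3, 0.3, -0.0]
grip_width: 0.995
```

Emit:
move_arm(
  moves=[
    [[-1, 0, -1], [0, 0, 0], 1],
    [[-1, 0, 0], [0, 0, 0], 1],
    [[0, 0, 0], [0, 0, 0], 1],
  ],
)

```text
clock: 13.28
position: [0.6059, -0.2377, 0.249]
ee_rot: [0.764, 0.645, -0.0, 0.001]
ft_force: [0.5, 1.2, 0.4]
grip_width: 1.003
```

```bash
python3 - <<'E'
from h import *
o=get_obs(); print(o['position'],o['ft_force'],o['clock'])
a=[];d={}
for n in ('scene','side','wrist'):
    im,i=snap(n,n+'6.png'); a.append(im); m,c=orange(im); d[n]=ray(i,*c); print(n,c,m.sum())
    if n=='wrist':
        v=hsv(im)[...,2]; b,c=blob(m&(v>130)); p=cv2.boxPoints(cv2.minAreaRect(hull(b))); w=np.array([plane(i,*q,.178)[:2] for q in p.astype(float)]); e=w[1]-w[0],w[2]-w[1]
        print(w.mean(0),[(np.linalg.norm(q),np.degrees(np.arctan2(q[1],q[0]))) for q in e])
for x,y in [('scene','side'),('scene','wrist'),('side','wrist')]: print(cross(d[x],d[y]))
cv2.imwrite('pics/fin.png',np.hstack([cv2.resize(a[0][200:390,180:340],(440,522)),cv2.resize(a[2],(360,522))[:,:]])[:,:,::-1])
E
```

```text
[ 0.6059 -0.2377  0.249 ] [0.4533 1.1773 0.4123] 13.275
scene [256.7401 273.9616] 704
side [292.0513 138.4359] 156
wrist [279.2141 158.1055] 1280
[ 0.6163 -0.1851] [(np.float64(0.013285742962913948), np.float64(-9.57454609738762)), (np.float64(0.037694668653040914), np.float64(-98.96380249172033))]
(array([ 0.6167, -0.1857,  0.153 ]), np.float64(0.00018101309573733914))
(array([ 0.6163, -0.1865,  0.1535]), np.float64(0.0019102626925401615))
(array([ 0.6162, -0.1868,  0.1526]), np.float64(0.00164320533672951))
```

View pics/fin.png

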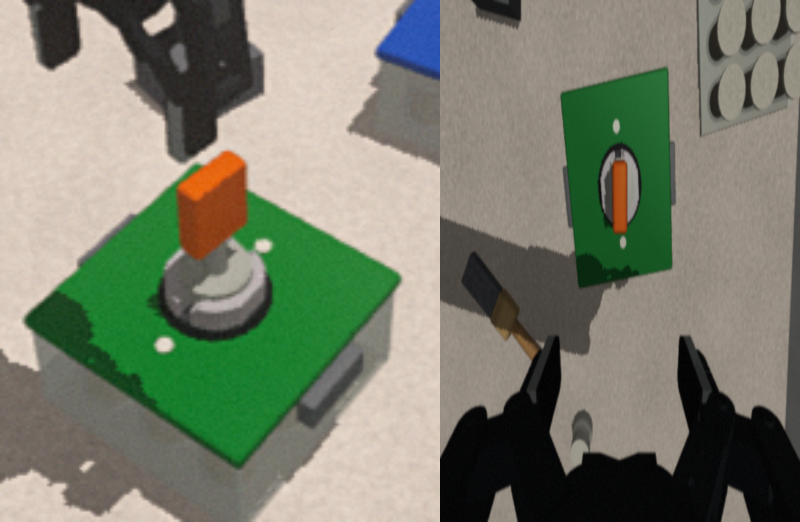

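The slot points at the dots. The key stands upright and the handle centre is at z = 0.153, as expected when seated. I'm handing in.

```bash
python3 -c "
from workcell import *
print(hand_in())"
```

```text
the job is handed in; nothing more can be done
None
```

The key is standing upright and released in the green box's lock, with the lock turned clockwise to its stop. I handed the job in at about 13.4 s. The hand-in gave no verdict.

- **Insertion:** I gripped the key in its holder and lowered it straight into the lock. The collar seated with the tool at z = 0.1363 m, against an expected 0.136 m.
- **Turn:** I turned the gripper about 83° clockwise, including the play, until the torque rose to 1.08 N m against about 0.1 N m of friction. I then turned back 5° within the play, opened the gripper and moved clear.
- **Final position:** The handle centre measured about (0.616, −0.186, 0.153), 1–2 mm from the measured lock axis. Its height is 54 mm above the lock top, which means the collar is down.
- **Final angle:** The slot appeared to point at the dots. The handle was about 5° off the line through the dots, inside the 0.3 rad limit.
- **Blue lock:** I did not approach or turn it.
- **Disagreements:** None that matter. Different camera pairs gave key positions within about 1 mm of each other. The first rough scene and side estimates of the lock were up to about 15 mm off, so I used the closer wrist view instead.

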